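Tip open the brad case by its hidden finger notch

TASK

Tip open the lid of the plywood brad case so that your bench mate can reach the brads, working by feel as one does without looking up: set a fingertip on the block at either end of the case's front rail, slide it along the top of the rail until it drops into the finger notch, and press the lid's tail down inside the notch. Tip the lid at least 30 degrees open and finish while holding it so. Keep off the lid panel itself, and leave the loose things on the bench where they are.

Things in the scene. Friction and masses are not known exactly. Their poses are not given: they have to be found in the camera images.
- case: Brad case: plain wooden case fixed to the bench, 230 (x) x 376 (y) x 90 mm high. Origin: centre of its underside, on the bench; x from the front rail (robot's side) to the back, y along the rail to its left end, z up. Its lid is a see-saw: panel behind, tail in front, hidden under the rail. Below the rail is an open finger trough, with only a low fascia 28 mm high at the front.
- rail: Front rail: flat wooden bar 46 (x) x 376 (y) x 12 mm along the case's front top edge. Origin: middle of its top face, 90 mm above the bench, 92 mm in front of the case's origin; axes as the case's. Its outer 40 mm at each end are the end blocks. Its middle part is a let-in strip of the same wood, 0.4 mm lower than the rest, jammed tight. One finger notch is cut in it (see rail_front).
- rail_front (a point): Middle of the rail's front top edge, 23 mm in front of the rail's origin; not the notch itself. The notch is 44 mm long along the rail, open at this front edge, 36 mm deep back from it, and cut through the 12 mm thickness: 14 mm from the rail's top down to the lid's tail. Its centre lies anywhere within 55 mm either side of the middle; its place is not reported: feel or see it.
- block_left: End block of the rail at its left end (case's +y), 46 x 40 mm, 12 mm thick, two brass screws, fixed. Origin: centre of its top face, 168 mm from the rail's middle, 90 mm above the bench.
- block_right: End block at the rail's right end (case's -y), the same as the left one. Origin: centre of its top face.
- tail: The lid's tail: front 47 mm of the lid, 6 mm plywood, 350 mm along y, 2 mm under the rail, reached only through the notch. Origin: on the pivot axis, along the case's y, 63 mm in front of the case's origin, 73 mm above the bench. With the lid shut its top is 76 mm above the bench and it reaches from the pivot towards the robot. Pressed down, it swings about the pivot and raises the panel.
- panel: The lid's panel: 6 mm plywood, 165 mm deep from the pivot to its far edge, 350 mm wide, its top 76 mm above the bench when shut. Rigid with the tail. Origin: on the pivot axis, as the tail's. It may not be pushed or lifted directly.
- lid (a joint): Opening angle of the lid in rad: 0 shut (level), growing as the tail is pressed and the panel's far edge rises; stop at 0.75. No catch: it falls shut when let go. Pressing 29 mm in front of the pivot takes about 4 to 8 N. Tail contact lowered to 20 mm below its shut height there means about 0.6 rad.
- elephant: Loose wooden elephant blank lying flat on the bench left of the case, about 140 x 80 mm, 18 mm thick, 0.12 kg. Origin: about the middle of its underside. Leave alone.
- wheel: Loose wooden toy wheel lying flat before the case, 44 mm across, 14 mm thick, 9 mm bore. Origin: centre of its underside. Leave alone.
- hammer: Loose hammer, 240 mm long, lying on the bench right of the case. Origin: about its middle, at its underside. Leave alone.
- glue: Loose glue bottle standing right of the case towards its back, 56 mm across, 150 mm high, 0.25 kg. Origin: centre of its underside. Leave alone.

How it is judged (in metres and radians):
On the way, in this order (a step that is already met when the one before it is completed fails the run):
1. the fingertips touch the block at one end of the front rail ((contact force between the fingers and block_left above 0.3 N or contact force between the fingers and block_right above 0.3 N)), for 0.05 s.
2. they slide off the block along the rail, staying on it for 0.3 s (contact force between the fingers and rail above 0.2 N and contact force between the fingers and block_left below 0.2 N and contact force between the fingers and block_right below 0.2 N and value of joint lid below 0.1 rad), for 0.3 s.
3. they press the lid's tail inside the notch (contact force between the fingers and tail above 0.5 N), for 0.1 s.
At the end, for the whole second after the job is handed in: The lid is tipped open by more than 0.5 rad (29 degrees) and still, held by the fingertips pressing on its tail (over 0.5 N), with nothing touching its panel (value of joint lid above 0.5 rad and contact force between the fingers and tail above 0.5 N and contact force between anything else and panel below 0.5 N and velocity of joint lid below 0.2 rad/s); the arm keeps its last pose, push and grip.
It fails at once if the robot pushes or lifts the lid by its panel (contact force between any of the fingers, the arm and panel above 1 N).
It fails at once if a loose thing on the bench is shifted or lifted (over 20 mm) (distance of any of elephant, wheel, hammer, glue from where it was at the start of the episode above 0.02 m).
It also fails if it takes over 64 s, if anything falls off the work surface, if the arm or the gripper's body presses on something with over 40 N, if the wrist force passes 120 N, or if a joint passes its speed limit or range.

ROBOT

A 6-joint arm with a two-finger parallel gripper is mounted at the origin on the work surface. World frame = base frame: x ahead of the robot, y to its left, z up, the work surface at z = 0. Lengths are in m, angles in degrees, forces in N, time in s.
With the tool pointing down it reaches from about 0.3 to 0.875 m from the base axis. Payload 6.4 kg.
Tool frame: the origin (TCP) lies on the centre line of the jaws, within the pads' length; the fingertips stand 17 mm ahead of it and the grasp point (between the pads) lies 2 mm behind it; z points along the fingers, y is the direction in which the jaws open and shut (so a half turn about z gives the same grasp; the last joint's range is limited). The gripper opens to 88 mm and grips with 3 to 60 N. Pads are 18 mm wide; open, the fingers measure 123 mm over their backs; the gripper's body (75 mm by 187 mm) begins 45 mm behind the grasp point.
Start: joints at [-85.904, 10.359, 92.074, -0, 77.567, -11.82], TCP at [0.158, -0.553, 0.256] pointing down, gripper open.
Joint ranges: [-171.53, 171.53], [-51.25, 118.39], [17.06, 147.69], [-65.23, 245.23], [0, 150.52], [-178.68, 178.68]. Speed limits (degrees/s): [147.25, 147.25, 172.46, 180, 180, 180].

INTERFACE

Orientations are given as [roll, pitch, yaw] about the fixed x, y, z axes, in that order (R = Rz(yaw) Ry(pitch) Rx(roll)).
In Python, from bench import robot gives the robot as it stands.
- The arm moves only by the shell command python3 -m inch 'ROWS' [FORCE]. ROWS is JSON, a list of rows, each a list of 7 numbers: the finger opening in mm, from 0 to 88.1, then the shift along the tool's x, y, z in mm, then the turn, a rotation vector about the tool's x, y, z in rad. A call has 1 to 5 rows; each row is the pose to reach, as a shift and turn from the pose commanded when the call began, along the tool's axes at that moment; what a row does not reach only later rows make up. A row lasts 1/10 s, in which the tool goes at most 50 mm and 8.59 degrees, less where a joint would pass 70% of its speed; a pose out of reach is approached as far as the arm can. A call with a gripper value outside its range is refused whole. The fingers move at their own pace and stop on an object; FORCE is the grip in N (left out, the last holds). Time passes only in rows, so rows that repeat a pose let the fingers close. It gives the time, the measured TCP pose, the force and the opening at its end, in the units of the state.
- robot.state(): the state, without advancing time (a new reading comes with each control period).
- robot.camera(name): name is "scene" or "side" or "wrist"; returns (picture, depth): 420x560x3 uint8, blue, green, red; 420x560 float32, m along the optical axis (not along the pixel's ray), 0 where there is no reading.
- robot.camera_info(name): a dict with "fx", "fy", "cx", "cy" (pixels), "k1" (the pictures are not rectified: a ray, as slopes to the right and down, at radius r is drawn at 1 + k1 r^2 times it, then the intrinsics apply), "eye" and "attitude" of the camera in the world; the wrist camera has in their place "T_tool_cam" (4x4, takes a point from camera to tool coordinates, whose origin is the TCP and whose axes are the flange's). Camera axes: x right, y down, z forward; pixel columns grow to the right and rows downward; lengths in m; the calibration is good to about 2 mm. A picture is of the moment at which its call begins: read the wrist's pose just before it. camera_info takes no time and is no camera call.
- robot.sign_off(): hands the job in, once; it reports no verdict.
The state is a dict: "time": time; "joint_pos": joint angles; "joint_vel": joint speeds; "joint_torque": joint torques, N m; "tcp_pos": TCP position; "ee_rot": TCP orientation; "wrist_force": force on the tool from outside, world axes, zero at the start; "wrist_torque": the same for the moment, N m; "grip_width": finger opening in m.
Only numpy, scipy, OpenCV 4.12 (cv2) and the standard library are available. Lean on these libraries where they do the work, as an engineer would, in place of code of your own. Each camera call takes 0.05 s, during which the arm holds its last target. There are 200 camera calls.

## Working session

There is one attempt and no reset: what is moved stays moved. The work goes in short steps, Python scripts to look and compute and a shell command to move; the robot and the scene stay as the last step left them, time stands still between calls to the robot, and variables do not carry over. Pictures are saved under pics/ and viewed, about 8 in all and at most 12, crops included, and the job is handed in when it is done.

```bash
mkdir -p pics; ls
cat > h.py <<'E'
import numpy as np,cv2
from bench import robot
from scipy.spatial.transform import Rotation as R
def cam(n):
    s=robot.state(); i=robot.camera_info(n); p,d=robot.camera(n)
    if 'eye' in i: T=None
    return p,d,i,s
E
python3 - <<'E'
from h import *
for n in ("scene","side"):
    p,d,i,s=cam(n); cv2.imwrite(f"pics/{n}0.png",p); np.savez(f"{n}0.npz",p=p,d=d); print(n,i)
print(robot.camera_info("wrist")); print(s)
E
```

```text
pics
scene {'fx': 411.14652701808086, 'fy': 411.14652701808086, 'cx': 280.48294400173086, 'cy': 201.77194154018483, 'k1': 0.0046761952546351924, 'eye': array([ 0.97472371, -0.17868897,  0.71419438]), 'attitude': array([-144.68087972,    0.54199987,   63.50730141])}
side {'fx': 380.64450918420636, 'fy': 380.64450918420636, 'cx': 282.6426173511875, 'cy': 205.38272375300394, 'k1': -0.0997093184105415, 'eye': array([ 0.43969069, -0.44643011,  0.68025661]), 'attitude': array([-1.38934308e+02, -9.41422615e-03, -1.28336110e+01])}
{'fx': 337.6573807188797, 'fy': 337.6573807188797, 'cx': 282.53910830381886, 'cy': 210.7046900526861, 'k1': -0.06412632523251349, 'T_tool_cam': array([[ 7.18278972e-04, -9.47913298e-01, -3.18527649e-01,
         8.25456726e-02],
       [ 9.99999728e-01,  6.28267717e-04,  3.85321190e-04,
        -4.95075674e-05],
       [-1.65130441e-04, -3.18527839e-01,  9.47913492e-01,
        -1.29862952e-01],
       [ 0.00000000e+00,  0.00000000e+00,  0.00000000e+00,
         1.00000000e+00]])}
{'time': 0.05, 'joint_pos': array([-8.59044488e+01,  1.04005038e+01,  9.21310515e+01, -5.97956528e-04,
        7.75681606e+01, -1.18192111e+01]), 'joint_vel': array([-0.04960201, -0.08935363, -0.12093475, -0.01063933, -0.01510603,
       -0.10134774]), 'joint_torque': array([-1.78674550e-04, -4.35191238e+01, -3.43037975e+01,  7.05872336e-02,
        3.41786456e-02, -3.85505643e-05]), 'tcp_pos': array([ 0.15765466, -0.55243716,  0.25482886]), 'ee_rot': array([-1.79902279e+02, -1.98528941e-02,  1.59148746e+01]), 'wrist_force': array([ 0.23048029, -0.11498044, -0.22598983]), 'wrist_torque': array([-0.04821754, -0.05082902,  0.01193626]), 'grip_width': 0.08806062555503272}
```

View pics/scene0.png

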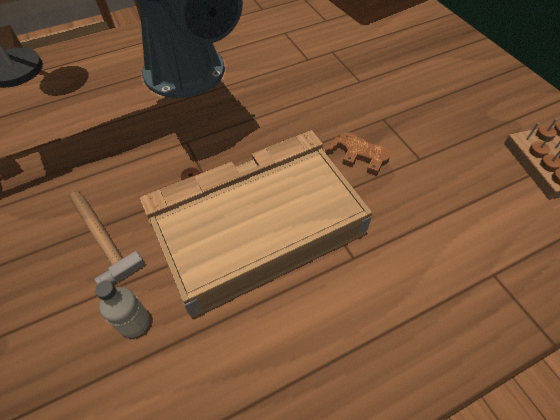

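View pics/side0.png

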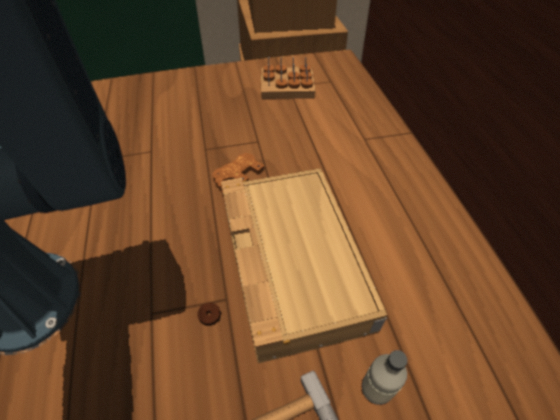

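The scene view shows the case with its rail running from (143,205) to (318,138), and a notch candidate near (255,163). The side view shows the rail from (262,335) to (232,182), with a dark notch at about (240,238). I'll enlarge both next.

```bash
python3 - <<'E'
import cv2,numpy as np
a=cv2.imread('pics/scene0.png')[120:220,130:330]; b=cv2.imread('pics/side0.png')[165:355,205:305]
a=cv2.resize(a,None,fx=2.5,fy=2.5,interpolation=cv2.INTER_CUBIC); b=cv2.resize(b,None,fx=2.9,fy=2.9,interpolation=cv2.INTER_CUBIC)
c=np.zeros((560,800,3),np.uint8); c[:250,:500]=a; c[:551,505:795]=b; cv2.imwrite('pics/c1.png',c)
E
cat >> h.py <<'E'
def pose(i,s):
    if 'eye' in i: return R.from_euler('xyz',i['attitude'],degrees=True).as_matrix(), np.array(i['eye'])
    Rt=R.from_euler('xyz',s['ee_rot'],degrees=True).as_matrix(); T=i['T_tool_cam']
    return Rt@T[:3,:3], Rt@T[:3,3]+s['tcp_pos']
def slope(i,uv):
    q=(np.atleast_2d(uv).astype(float)-[i['cx'],i['cy']])/[i['fx'],i['fy']]; r=q.copy()
    for _ in range(10): r=q/(1+i['k1']*(r**2).sum(1,keepdims=True))
    return np.c_[r,np.ones(len(r))]
def onz(i,s,uv,z):
    M,e=pose(i,s); v=slope(i,uv)@M.T
    return e+v*((z-e[2])/v[:,2])[:,None]
def bydepth(i,s,uv,d):
    M,e=pose(i,s); uv=np.atleast_2d(uv); 
    return e+(slope(i,uv)*d[uv[:,1],uv[:,0]][:,None])@M.T
E
python3 - <<'E'
from h import *
np.set_printoptions(precision=3,suppress=True)
for n,pts in (("scene",[(143,205),(318,138),(255,163),(230,250)]),("side",[(262,340),(232,185),(240,238),(300,270)])):
    i=robot.camera_info(n); d=np.load(n+'0.npz')['d']
    print(n); print(onz(i,None,pts,.09)); print(bydepth(i,None,pts,d))
    # rough point cloud at heights of rail
    v,u=np.mgrid[0:420:1,0:560:1]; uv=np.c_[u.ravel(),v.ravel()]; P=bydepth(i,None,uv,d); ok=d.ravel()>0
    m=ok&(P[:,2]>.083)&(P[:,2]<.096)&(P[:,0]>.25)&(P[:,0]<.85)&(abs(P[:,1])<.35)
    Q=P[m]; print(m.sum(),cv2.minAreaRect(Q[:,:2].astype(np.float32)),np.median(Q[:,2]))
E
```

```text
scene
[[ 0.467 -0.218  0.09 ]
 [ 0.466  0.156  0.09 ]
 [ 0.468  0.01   0.09 ]
 [ 0.628 -0.109  0.09 ]]
[[ 0.466 -0.218  0.088]
 [ 0.465  0.156  0.089]
 [ 0.455  0.015  0.073]
 [ 0.62  -0.108  0.075]]
3682 ((0.4947090148925781, -0.10698586702346802), (0.17178364098072052, 0.5283578634262085), 21.399328231811523) 0.08938220284307519
side
[[ 0.459 -0.214  0.09 ]
 [ 0.46   0.136  0.09 ]
 [ 0.456 -0.008  0.09 ]
 [ 0.55  -0.102  0.09 ]]
[[ 0.459 -0.214  0.09 ]
 [ 0.46   0.136  0.09 ]
 [ 0.456  0.003  0.076]
 [ 0.553 -0.094  0.076]]
4136 ((0.49412715435028076, -0.10846376419067383), (0.16952122747898102, 0.5297322869300842), 21.14693832397461) 0.08967369018579935
```

View pics/c1.png

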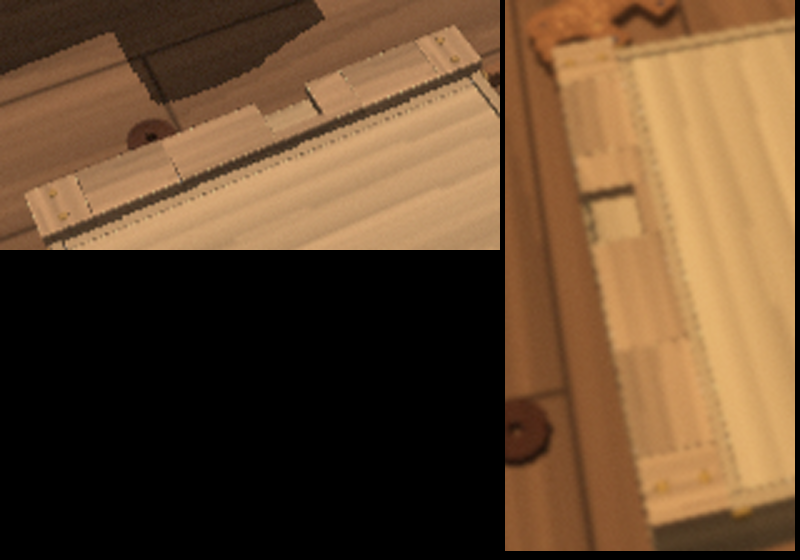

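The crop shows both end blocks with screws, and a clear notch. In the scene view its front corners are at about (232,162) and (252,154). In the side view they are at about (231,231) and (237,248).

Run:
```python
from h import *
np.set_printoptions(precision=4,suppress=True)
C={"scene":[(140,198),(148.8,216),(312.8,130),(322.8,146),(232,162),(252.4,154),(240,172),(258.8,165.2)],
"side":[(255.7,345.3),(284.3,339.1),(221.9,181.6),(241.9,178.1),(236.7,248.4),(230.9,231.2),(251.9,246),(249.5,228.8)]}
for n in C:
    i=robot.camera_info(n); d=np.load(n+'0.npz')['d']
    Q=onz(i,None,C[n],.09); print(n);print(Q[:,:2])
    v,u=np.mgrid[0:420,0:560]; uv=np.c_[u.ravel(),v.ravel()]; P=bydepth(i,None,uv,d); ok=d.ravel()>0
    m=(ok&(P[:,2]>.084)&(P[:,2]<.096)&(P[:,0]>.42)&(P[:,0]<.52)&(P[:,1]>-.25)&(P[:,1]<.2)).reshape(420,560).astype(np.uint8)
    k,l,st,_=cv2.connectedComponentsWithStats(m); b=1+st[1:,4].argmax(); q=P[(l==b).ravel()]
    r=cv2.minAreaRect(q[:,:2].astype(np.float32)); print(r, np.median(q[:,2]))
    mid=np.array(r[0]); 
    t=ok&(P[:,2]>.070)&(P[:,2]<.08)&(P[:,0]>.435)&(P[:,0]<.468)&(abs(P[:,1]+.03)<.1)
    print('notch pts',t.sum(),np.percentile(P[t],[2,50,98],axis=0))
# wheel
i=robot.camera_info('side'); print('wheel',onz(i,None,[(209,314)],.014))
```

```text
scene
[[ 0.4491 -0.2183]
 [ 0.4962 -0.2149]
 [ 0.4403  0.1577]
 [ 0.4898  0.1536]
 [ 0.4451 -0.0297]
 [ 0.4442  0.0155]
 [ 0.4762 -0.0256]
 [ 0.4771  0.0146]]
((0.46345967054367065, -0.03120674192905426), (0.049871206283569336, 0.3751499354839325), 1.1570621728897095) 0.08937438862138664
notch pts 152 [[ 0.4447 -0.0242  0.0735]
 [ 0.4547 -0.0047  0.0757]
 [ 0.4648  0.0157  0.0779]]
side
[[ 0.4477 -0.2206]
 [ 0.4939 -0.2206]
 [ 0.4401  0.1515]
 [ 0.4844  0.1524]
 [ 0.4462 -0.0303]
 [ 0.441   0.0124]
 [ 0.475  -0.0311]
 [ 0.4774  0.0102]]
((0.4640597403049469, -0.032967448234558105), (0.0467071607708931, 0.37703564763069153), 1.3349276781082153) 0.08965266094349428
notch pts 183 [[ 0.4457 -0.0206  0.0734]
 [ 0.4566 -0.0022  0.0757]
 [ 0.4674  0.0149  0.0779]]
wheel [[ 0.3739 -0.1135  0.014 ]]
```

Both views agree to about 2 mm. The rail's middle is near (0.464, -0.032) with a yaw of about 1.25°, and the notch spans y from -0.030 to +0.0135. I'll go to the right block with the jaws closed and opening along the rail.

```bash
python3 -m inch '[[0,39,-25,0,0,0,0],[0,79,-51,0,0,0,0],[0,118,-76,0,0,0,0],[0,158,-102,0,0,0,0],[0,197,-127,0,0,0,0]]' 20
python3 -m inch '[[0,39,-25,0,0,0,0.12],[0,79,-51,0,0,0,0.256],[0,118,-76,0,0,0,0.256],[0,158,-102,0,0,0,0.256],[0,197,-127,0,0,0,0.256]]'
python3 -m inch '[[0,0,0,0,0,0,0],[0,0,0,0,0,0,0],[0,0,0,0,0,0,0]]'
```

```text
time: 0.6
tcp_pos: [0.3131, -0.375, 0.2554]
ee_rot: [-180.0, -0.0, 15.9]
wrist_force: [0.7, -0.6, -0.8]
grip_width: 0.0501
time: 1.1
tcp_pos: [0.4678, -0.1987, 0.2556]
ee_rot: [-180.0, 0.0, 1.3]
wrist_force: [0.9, -0.4, -0.2]
grip_width: 0.0106
time: 1.4
tcp_pos: [0.4663, -0.2012, 0.2554]
ee_rot: [-180.0, 0.0, 1.2]
wrist_force: [0.2, 0.6, 0.4]
grip_width: 0.0002
```

Run:
```python
from h import *
np.set_printoptions(precision=4,suppress=True)
p,d,i,s=cam("wrist"); cv2.imwrite("pics/w1.png",p); np.savez("w1.npz",p=p,d=d)
v,u=np.mgrid[0:420,0:560]; uv=np.c_[u.ravel(),v.ravel()]; P=bydepth(i,s,uv,d); ok=d.ravel()>0
m=(ok&(P[:,2]>.084)&(P[:,2]<.096)&(P[:,0]>.42)&(P[:,0]<.52)&(P[:,1]>-.25)&(P[:,1]<.2)).reshape(420,560).astype(np.uint8)
k,l,st,_=cv2.connectedComponentsWithStats(m); b=1+st[1:,4].argmax(); q=P[(l==b).ravel()]
print(cv2.minAreaRect(q[:,:2].astype(np.float32)),np.median(q[:,2]))
print(s['tcp_pos'],onz(i,s,[(0,0),(560,0),(0,420),(560,420)],.09))
```

```text
((0.4637219309806824, -0.0731423944234848), (0.047084737569093704, 0.2932147681713104), 1.2338696718215942) 0.0906493831740742
[ 0.4663 -0.2012  0.2554] [[ 0.6264  0.0334  0.09  ]
 [ 0.6361 -0.4244  0.09  ]
 [ 0.1542  0.1595  0.09  ]
 [ 0.1708 -0.5682  0.09  ]]
```

View pics/w1.png

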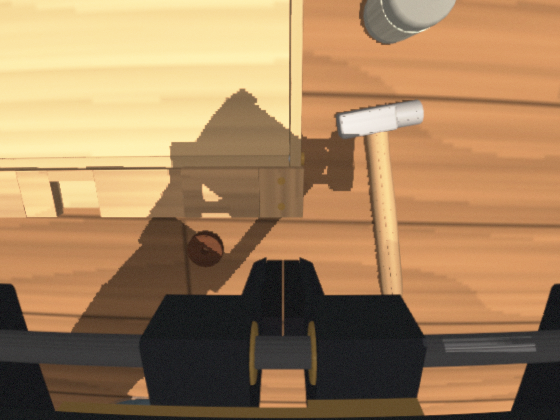

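```bash
python3 -m inch '[[0,0,0,40,0,0,0],[0,0,0,80,0,0,0],[0,0,0,120,0,0,0],[0,0,0,135,0,0,0],[0,0,0,140,0,0,0]]'
```

```text
time: 1.95
tcp_pos: [0.4648, -0.2011, 0.1134]
ee_rot: [-179.8, 0.2, 1.1]
wrist_force: [-0.3, 0.5, 0.5]
grip_width: 0.0005
```

The wrist view shows the right block at about (280,190), and the notch with its left wall at u≈50–62 and right edge at u≈98. I'll cross-check those positions while making contact gently.

```bash
python3 - <<'E'
from h import *
np.set_printoptions(precision=4,suppress=True)
i=robot.camera_info("wrist"); s=dict(tcp_pos=np.array([.4663,-.2012,.2554]),ee_rot=[-180,0,1.2])
print(onz(i,s,[(51,181),(51,216),(97,181),(103,216)],.09), onz(i,s,[(302,192),(260,192)],.09))
E
python3 -m inch '[[0,-1,0,2,0,0,0],[0,-1,0,4,0,0,0],[0,-1,0,5,0,0,0],[0,-1,0,5,0,0,0]]'
python3 -m inch '[[0,0,0,1,0,0,0],[0,0,0,1,0,0,0]]'
```

```text
[[ 0.474   0.013   0.09  ]
 [ 0.4395  0.0199  0.09  ]
 [ 0.4746 -0.0316  0.09  ]
 [ 0.4407 -0.0322  0.09  ]] [[ 0.4679 -0.219   0.09  ]
 [ 0.4671 -0.181   0.09  ]]
time: 2.35
tcp_pos: [0.4664, -0.2011, 0.1116]
ee_rot: [179.9, -0.1, 1.2]
wrist_force: [-0.4, -0.6, -0.5]
grip_width: 0.0005
time: 2.55
tcp_pos: [0.4661, -0.2007, 0.11]
ee_rot: [180.0, -0.0, 1.3]
wrist_force: [0.1, 0.5, -0.7]
grip_width: 0.0006
```

```bash
python3 -m inch '[[0,0,0,1,0,0,0],[0,0,0,2,0,0,0],[0,0,0,2,0,0,0]]'
python3 -m inch '[[0,0,0,0.5,0,0,0],[0,0,0,1,0,0,0],[0,0,0,1,0,0,0]]'
```

```text
time: 2.85
tcp_pos: [0.4658, -0.2005, 0.1075]
ee_rot: [-180.0, 0.0, 1.3]
wrist_force: [0.1, -0.2, 0.8]
grip_width: 0.0002
time: 3.15
tcp_pos: [0.4659, -0.2006, 0.1074]
ee_rot: [-180.0, 0.0, 1.3]
wrist_force: [-3.8, 2.4, 7.3]
grip_width: -0.0
```

```bash
python3 -m inch '[[0,0,-10,0,0,0,0],[0,0,-20,0,0,0,0],[0,0,-30,0,0,0,0],[0,0,-40,0.3,0,0,0],[0,0,-50,0.4,0,0,0]]'
python3 -m inch '[[0,0,-10,0,0,0,0],[0,0,-20,0,0,0,0],[0,0,-30,0,0,0,0],[0,0,-40,0,0,0,0],[0,0,-50,0,0,0,0]]'
```

```text
time: 3.65
tcp_pos: [0.4659, -0.151, 0.1074]
ee_rot: [179.8, -0.1, 1.3]
wrist_force: [-0.2, -5.2, 7.4]
grip_width: 0.0005
time: 4.15
tcp_pos: [0.4646, -0.1006, 0.1072]
ee_rot: [179.9, -0.1, 1.3]
wrist_force: [0.4, -2.0, 2.5]
grip_width: 0.0004
```

```bash
python3 -m inch '[[0,0,-8,0.5,0,0,0],[0,0,-16,0.5,0,0,0],[0,0,-24,0.5,0,0,0],[0,0,-32,0.5,0,0,0],[0,0,-40,0.5,0,0,0]]'
python3 -m inch '[[0,0,-8,0,0,0,0],[0,0,-16,0,0,0,0],[0,0,-24,0,0,0,0],[0,0,-32,0,0,0,0],[0,0,-40,0,0,0,0]]'
```

```text
time: 4.65
tcp_pos: [0.4639, -0.061, 0.1069]
ee_rot: [179.9, -0.1, 1.3]
wrist_force: [0.2, -4.7, 7.6]
grip_width: 0.0004
time: 5.15
tcp_pos: [0.4629, -0.0209, 0.1068]
ee_rot: [179.9, -0.1, 1.3]
wrist_force: [-0.3, -4.3, 5.7]
grip_width: 0.0007
```

```bash
python3 -m inch '[[0,0,-3,0,0,0,0],[0,0,-6,0,0,0,0],[0,0,-6,0,0,0,0]]'
python3 -m inch '[[0,0,-1.5,0,0,0,0],[0,0,-3,0,0,0,0],[0,0,-3,0,0,0,0]]'
```

```text
time: 5.45
tcp_pos: [0.461, -0.0138, 0.1052]
ee_rot: [-179.9, 0.1, 1.3]
wrist_force: [-0.6, 0.2, -0.1]
grip_width: 0.0006
time: 5.75
tcp_pos: [0.4617, -0.0116, 0.1057]
ee_rot: [-180.0, 0.0, 1.2]
wrist_force: [-0.7, 1.1, -0.1]
grip_width: 0.0005
```

```bash
python3 -m inch '[[0,0,-1,0,0,0,0],[0,0,-2,0,0,0,0],[0,0,-2,0,0,0,0]]'
```

```text
time: 6.05
tcp_pos: [0.4618, -0.0096, 0.1058]
ee_rot: [-180.0, 0.0, 1.2]
wrist_force: [0.5, 0.2, 0.2]
grip_width: 0.0005
```

The fingertip dropped free at the notch: the force went to zero and z fell by 1.5 mm. Going down now.

```bash
python3 -m inch '[[0,0,0,3,0,0,0],[0,0,0,6,0,0,0],[0,0,0,9,0,0,0],[0,0,0,9,0,0,0]]'
python3 -m inch '[[0,0,0,2,0,0,0],[0,0,0,4,0,0,0],[0,0,0,6,0,0,0],[0,0,0,6,0,0,0]]'
```

```text
time: 6.45
tcp_pos: [0.4613, -0.0096, 0.0962]
ee_rot: [-180.0, 0.1, 1.2]
wrist_force: [-0.0, -0.4, 0.7]
grip_width: 0.0005
time: 6.85
tcp_pos: [0.4618, -0.0098, 0.0912]
ee_rot: [180.0, 0.0, 1.3]
wrist_force: [-3.3, 0.5, 8.0]
grip_width: 0.0003
```

```bash
python3 -m inch '[[0,0,0,3,0,0,0],[0,0,0,6,0,0,0],[0,0,0,9,0,0,0],[0,0,0,12,0,0,0],[0,0,0,12,0,0,0]]'
python3 -m inch '[[0,0,0,0,0,0,0],[0,0,0,0,0,0,0]]'
cat > ang.py <<'E'
from h import *
import sys
p,d,i,s=cam("scene"); cv2.imwrite(sys.argv[1],p)
v,u=np.mgrid[0:420,0:560]; uv=np.c_[u.ravel(),v.ravel()]; P=bydepth(i,s,uv,d)
M=R.from_euler('z',1.25,degrees=True).as_matrix(); q=(P-[.4637,-.032,0])@M  # rail frame
m=(d.ravel()>0)&(q[:,0]>.05)&(q[:,0]<.18)&(abs(q[:,1])<.16)&(q[:,2]>.05)&(q[:,2]<.25)
c=np.polyfit(q[m,0],q[m,2],1); r=q[m,2]-np.polyval(c,q[m,0]); k=abs(r)<.01; c=np.polyfit(q[m,0][k],q[m,2][k],1)
print('angle',np.arctan(c[0]),m.sum(),k.sum(),'z at pivot',np.polyval(c,.029)); print(s['tcp_pos'],s['wrist_force'])
E
python3 ang.py pics/s2.png
```

```text
time: 7.35
tcp_pos: [0.463, -0.0099, 0.0797]
ee_rot: [180.0, -0.1, 1.3]
wrist_force: [-0.9, 0.8, 8.1]
grip_width: 0.0009
time: 7.55
tcp_pos: [0.4629, -0.0099, 0.0798]
ee_rot: [180.0, -0.1, 1.3]
wrist_force: [-0.5, 0.8, 8.0]
grip_width: 0.0007
angle 0.5978688733075416 5819 4600 z at pivot 0.07803752356383484
[ 0.46293526 -0.0099235   0.0798257 ] [-0.5330617   0.77303718  7.95530304]
```

View pics/s2.png

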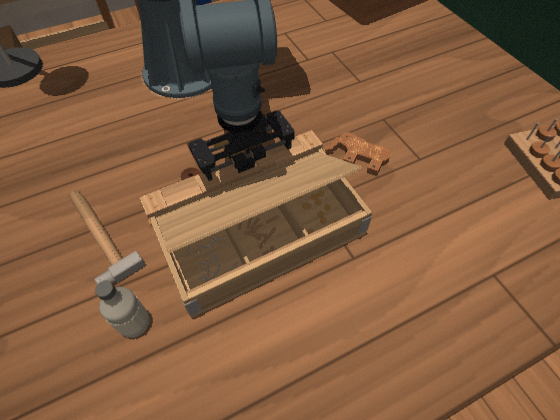

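The scene view shows the panel tipped up, the brads visible and the loose items in place. I'll check the angle more robustly by excluding points inside the case.

```bash
sed -i 's/q\[:,2\]>.05/q[:,2]>.092/; s/abs(r)<.01/abs(r)<.004/' ang.py
sed -i 's/^c=np.polyfit(q\[m,0\],q\[m,2\],1);/c=[np.tan(.55),.076-.029*np.tan(.55)+.003];/; s/abs(r)<.004/abs(r)<.015/' ang.py
cat >> ang.py <<'E'
x,z=q[m,0],q[m,2]
for lo in np.arange(.05,.18,.02):
    j=(x>lo)&(x<lo+.02); print(round(lo+.01,2),j.sum(),np.percentile(z[j],[5,50,95]).round(4) if j.any() else '')
E
python3 ang.py pics/s3.png
```

```text
angle 0.6027438268487139 5464 5464 z at pivot 0.07765381813289278
[ 0.46295277 -0.00993401  0.07982285] [-0.86429467  1.08603434  7.85885614]
0.06 673 [0.0927 0.0988 0.1049]
0.08 768 [0.1062 0.1126 0.119 ]
0.1 841 [0.1203 0.1269 0.133 ]
0.12 910 [0.1342 0.141  0.147 ]
0.14 1004 [0.1484 0.1549 0.1612]
0.16 1268 [0.1627 0.1671 0.1703]
0.18 0
```

```bash
python3 -c "
from h import *
s=robot.state();print(s['time'],s['wrist_force'],s['joint_vel'].round(2));print(robot.sign_off())"
```

```text
7.65 [-1.47544264  1.1954984   7.60141412] [-0.03  0.01  0.04  0.03 -0.1   0.07]
the job is handed in; nothing more can be done
None
```

The lid is tipped open and held, and I handed the job in at 7.65 s with no verdict reported.

**What I did:** I closed the jaws and set the fingertips on the right end block, feeling about 7 N. I then slid them left along the rail with about 2.5–7.5 N of contact. They dropped into the notch at y ≈ -0.01 m, where the cameras had also placed it. From there I pressed the tail down.

**Last checks:**
- **Opening:** depth-camera fits put the lid at 0.60 rad, about 34°.
- **Hold:** the wrist force was steady at about 8 N and the arm was essentially still.
- **Panel:** by geometry the gripper should be well clear of it, about 40 mm by my estimate.
- **Loose things:** all looked in place in the scene picture, though I did not measure them again.

None of the checks failed. The camera views disagreed by only a few millimetres.

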